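# Set out the goods yard on the trial board

## Task

Set out the little goods yard, everything standing upright: put the coal bin on top of the loading platform, in the middle of its deck, and the brick lamp hut on the board midway between the centres of the platform and the signal box. Park the lorry behind the platform (the side away from you), parallel to it and opposite its middle, leaving a roadway as wide as the lorry (37 mm) between them, and park the minibus in line with the lorry, end to end with it on the signal box's side, with the same 37 mm gap. Either way round will do for each, and leave the jar and the roll of tape where they are.

Things in the scene. Friction and masses are not known exactly. Their poses are not given: they have to be found in the camera images.
- platform: Loading platform, fixed to the trial board: a brick plinth with a flat concrete deck, 50 mm deep (its x) by 130 mm long (its y) and 16 mm high. Origin: centre of its underside, on the board's top. Its +x points away from the robot to within 0.15 rad, so +x is 'behind'; its y runs along it. The trial board is a flat plywood sheet on battens that lies on the sidings in front of the robot; its top is at z = 0.030 and spans x 0.385 to 0.775, y -0.30 to 0.30.
- signal_box: Model signal box, fixed to the trial board: small building with a pitched roof, windows and outside stairs, 90 x 52 mm over all and 61 mm high. Origin: middle of that footprint (stairs included), on the board's top. It stands in line with the platform's length, beyond its left or its right end, 250 mm from centre to centre.
- lorry_center (a point): Model box lorry, 37 mm wide (x), 100 mm long (y, cab at -y), 58 mm high, about 40 g; point at its centre, 29 mm above its wheels' underside. Grip it across its flat sides (along x) at the middle of its length. Stands loose on the trial board.
- minibus_center (a point): Model minibus, 31 mm wide (x), 67 mm long (y), 34 mm high, about 40 g; point at its centre, 17 mm up. Shorter and lower than the lorry. Grip it across its sides (along x). Stands loose on the trial board.
- open_bin_center (a point): Model coal bin: three low dark walls round a heap of coal, open at the front (-x) and above; 28 mm (x) by 36 mm (y), 23 mm high, about 20 g; point at its centre, 11.5 mm up. Its side walls are flat and parallel, 36 mm apart outside: grip along y. Stands loose on the trial board.
- lamp_hut_center (a point): Model lamp hut: brick walls 36 mm (x) by 46 mm (y) and 28 mm high, under a tiled pitched roof with its ridge along y, 42 mm high over all, about 40 g; point at its centre, 21 mm up. The roof does not overhang the long walls (x = -18 and +18 mm): grip them along x, below the eaves. Stands loose on the trial board.
- ballast_jar_center (a point): Bystander: clear jar with a screw lid, 45 mm across and 65 mm high, point at its centre. Stands near the end of the board; to be left alone.
- tape_roll_center (a point): Bystander: roll of tape lying flat, 60 mm across, 18 mm high, point at its centre. Lies near the end of the board; to be left alone. (Also keep clear of the fixed post and clear panel along the right edge of the layout, at y = -0.42 from x = 0.50 on, up to z = 0.36.)

How it is judged (in metres and radians):
At the end, for the whole second after the job is handed in: All upright, released, at rest: coal bin on the deck, 12 mm from its middle at most; hut within 15 mm of midway; lorry behind, gap 37 +-13 mm, off-middle under 15 mm, parallel to 0.16 rad; minibus on the signal box side, in line to 14 mm and 0.18 rad, gap 37 +-15 mm (x of open_bin_center in the frame of platform between -0.012 and 0.012 m and y of open_bin_center in the frame of platform between -0.012 and 0.012 m and z of open_bin_center in the frame of platform between 0.0235 and 0.0315 m and x of lorry_center in the frame of platform between 0.0675 and 0.0935 m and y of lorry_center in the frame of platform between -0.015 and 0.015 m and z of lorry_center in the frame of platform between 0.025 and 0.033 m and angle between the y axis of lorry_center and the y axis of platform, either way round below 0.16 rad and x of minibus_center in the frame of lorry_center between -0.014 and 0.014 m and z of minibus_center in the frame of platform between 0.013 and 0.021 m and angle between the y axis of minibus_center and the y axis of lorry_center, either way round below 0.18 rad and (y of minibus_center in the frame of lorry_center between 0.1055 and 0.1355 m or y of minibus_center in the frame of lorry_center between -0.1355 and -0.1055 m) and x of lamp_hut_center in the frame of platform between -0.015 and 0.015 m and z of lamp_hut_center in the frame of platform between 0.017 and 0.025 m and ((y of each of signal_box, minibus_center in the frame of platform above 0 m and y of lamp_hut_center in the frame of platform between 0.11 and 0.14 m) or (y of each of signal_box, minibus_center in the frame of platform below 0 m and y of lamp_hut_center in the frame of platform between -0.14 and -0.11 m)) and angle between each of lorry_center, minibus_center, open_bin_center, lamp_hut_center's own z axis and vertical below 0.12 rad and linear speed of each of lorry, minibus, open_bin, lamp_hut below 0.01 m/s); the robot touches nothing.
It fails at once if the jar or the roll of tape is moved more than 20 mm (distance of any of ballast_jar_center, tape_roll_center from where it was at the start of the episode above 0.02 m).
It also fails if it takes over 109 s, if anything falls off the work surface, if the arm or the gripper's body presses on something with over 40 N, if the wrist force passes 120 N, or if a joint passes its speed limit or range.

## Robot

A 7-joint arm with a two-finger parallel gripper is mounted at the origin on a cart in front of the work surface, level with it; the furniture and walls round the work are solid. World frame = base frame: x ahead of the robot, y to its left, z up, the work surface at z = 0. Lengths are in m, angles in degrees, forces in N, time in s.
With the tool pointing down it reaches from about 0.425 to 0.975 m from the base axis. Payload 16.7 kg.
Tool frame: the origin (TCP) lies at the very end of the fingers, on their centre line; the grasp point (between the pads) lies 19 mm behind it (ctrl.grip_point_offset is the z of the grasp point in the tool frame, in m); z points along the fingers, y is the line along which they close (so a half turn about z gives the same grasp; the last joint's range is limited). The gripper opens to 85 mm and grips with 20 to 120 N. Pads are 22 mm wide; open, the fingers measure 114 mm over their backs; the gripper's body (76 mm by 85 mm) begins 54 mm behind the grasp point. The pads swing forward as they close: fully open they stand 13 mm farther back than shut.
Start: joints at [-80.415, 24.414, 4.234, 92.017, -1.954, 63.644, -3.845], TCP at [0.21, 0.641, 0.231] pointing down, gripper open.
Joint ranges: [-163.25, 163.25], [-28.42, 122.38], [-70.27, 78.77], [12.13, 141.07], [-58.53, 238.53], [9.26, 117.41], [-156.51, 156.51]. Speed limits (degrees/s): [108.29, 108.29, 136.94, 136.94, 172.46, 172.46, 172.46].

## Interface

Orientations are given as [roll, pitch, yaw] about the fixed x, y, z axes, in that order (R = Rz(yaw) Ry(pitch) Rx(roll)).
In Python, from cell import telemetry, imaging, ctrl, trace, tip_of gives the robot as it stands.
- The arm moves only by the shell command python3 -m creep 'ROWS'. ROWS is JSON, a list that holds one entry, the list of rows, each a list of 5 numbers: the shift along the tool's x, y, z in mm, then the turn about the tool's z in degrees, then the finger opening in mm, from 0 to 85.4. In form: [[[tx, ty, tz, yaw, jaw], ...]]. A call has 1 to 8 rows; each row is the pose to reach, as a shift and turn from the pose commanded when the call began, along the tool's axes at that moment; what a row does not reach only later rows make up. A row lasts 1/10 s, in which the tool goes at most 50 mm and 8.59 degrees, less where a joint would pass 70% of its speed; a pose out of reach is approached as far as the arm can. A call with a gripper value outside its range is refused whole. The fingers move at their own pace and stop on an object; the grip force is fixed at half the most. Time passes only in rows, so rows that repeat a pose let the fingers close. It gives the time, the measured TCP pose, the force, the opening and the grip force at its end, in the units of the state.
- telemetry.get_state(): the state, without advancing time (a new reading comes with each control period).
- imaging.read_camera(name): name is "side" or "top"; returns the picture (384x512x3 uint8, blue, green, red); there is no depth.
- imaging.camera_info(name): a dict with "intrinsics" (3x3 intrinsics, pixels), "distortion" ([k1, k2, p1, p2, k3] as OpenCV has them; the pictures are not rectified), "R" (3x3) and "t" (3): a world point X has camera coordinates R X + t. Camera axes: x right, y down, z forward; pixel columns grow to the right and rows downward; lengths in m; the calibration is good to about 2 mm. A picture is of the moment at which its call begins. camera_info takes no time and is no camera call.
- ctrl.finish_job(): hands the job in; it is judged then, once.
Trained networks look in the newest picture that a camera, given by its name, has taken for a name from the list of things; names that differ only in an ending like _2 or _b are one class to them, and where a whole thing is asked for, a point or a joint stands for the part that bears it (a point fixed in the world has none). Each returns a list of dicts, best first, with "conf" (0 to 1); they miss things now and then, are a little off and sometimes report something else, mostly with a low value. They report only what shows in the picture. A call takes as long as a camera call.
- trace(camera, thing): "pixels" (384x512 bool, what is visible of it) and "pixel" ([column, row] in pixels, amid what is visible of it).
- tip_of(camera, thing): "pixel" ([column, row] in pixels: a listed point, or the origin of a listed thing).
The state is a dict: "time_s": time; "joint_pos": joint angles; "dq": joint speeds; "effort": joint torques, N m; "tcp_pos": TCP position; "ee_rot": TCP orientation; "contact_force": force on the tool from outside, world axes, zero at the start; "wrist_torque": the same for the moment, N m; "width": finger opening in m; "grip_force": force on a finger pad.
Only numpy, scipy, OpenCV 4.12 (cv2) and the standard library are available. Lean on these libraries where they do the work, as an engineer would, in place of code of your own. Each camera call takes 0.05 s, during which the arm holds its last target. There are 200 camera calls.

## Working session

There is one attempt and no reset: what is moved stays moved. The work goes in short steps, Python scripts to look and compute and a shell command to move; the robot and the scene stay as the last step left them, time stands still between calls to the robot, and variables do not carry over. Pictures are saved under pics/ and viewed, at most 14 in all, crops included, and the job is handed in when it is done.

```bash
ls; mkdir -p pics; cat > h.py <<'E'
import numpy as np, cv2
from cell import telemetry, imaging, ctrl, trace, tip_of
def ray(cam,px):
    c=imaging.camera_info(cam);K=np.array(c["intrinsics"]);R=np.array(c["R"]);t=np.array(c["t"])
    u=cv2.undistortPoints(np.array([[px]],float),K,np.array(c["distortion"],float))[0,0]
    return -R.T@t, R.T@np.array([u[0],u[1],1.])
def onz(cam,px,z):
    o,d=ray(cam,px);return o+d*(z-o[2])/d[2]
def proj(cam,X):
    c=imaging.camera_info(cam)
    p,_=cv2.projectPoints(np.array(X,float).reshape(-1,3),cv2.Rodrigues(np.array(c["R"]))[0],np.array(c["t"],float),np.array(c["intrinsics"]),np.array(c["distortion"],float))
    return p[:,0]
E
python3 - <<'E'
from h import *
s=telemetry.get_state();print(s["time_s"],s["tcp_pos"],s["ee_rot"],s["width"])
for c in("top","side"):
    cv2.imwrite(f"pics/{c}0.png",imaging.read_camera(c)); o,d=ray(c,[256,192]);print(c,o,d)
Z=dict(platform=.03,signal_box=.03,lorry_center=.059,minibus_center=.047,open_bin_center=.0415,lamp_hut_center=.051,ballast_jar_center=.0625,tape_roll_center=.039)
for n,z in Z.items():
    for c in("top","side"):
        for r in tip_of(c,n)[:2]: print(n,c,np.round(r["conf"],2),np.round(r["pixel"],1),np.round(onz(c,r["pixel"],z),4))
E
```

```text
pics
0.0 [0.21017871 0.64103502 0.23063423] [-1.79930074e+02  5.16239880e-03  1.61847001e+02] 0.08558861197623667
top [ 0.36481925 -0.01252711  1.14128283] [ 0.14058397 -0.01701811 -0.99003913]
side [ 1.12996668 -0.23433432  0.82427169] [-0.63068393  0.23318177 -0.74045045]
platform top 0.67 [293.6 171.9] [ 0.5758 -0.1325  0.03  ]
platform side 0.79 [210.6 253.4] [ 0.5826 -0.1356  0.03  ]
signal_box top 0.73 [199.  176.7] [0.5652 0.1194 0.03  ]
signal_box side 0.84 [312.4 212.5] [0.5583 0.1129 0.03  ]
lorry_center top 0.93 [334.3 226.1] [ 0.4286 -0.2301  0.059 ]
lorry_center side 0.93 [148.  202.4] [ 0.4204 -0.2298  0.059 ]
minibus_center top 0.71 [153.5 229.5] [0.4251 0.2339 0.047 ]
minibus_center side 0.75 [331.2 156.3] [0.4233 0.2269 0.047 ]
minibus_center side 0.26 [148.8 204.4] [ 0.4159 -0.2292  0.047 ]
open_bin_center top 0.55 [279.  227.9] [ 0.4267 -0.0898  0.0415]
open_bin_center side 0.45 [215.5 193.5] [ 0.4337 -0.0773  0.0415]
lamp_hut_center top 0.7 [211.6 226.8] [0.4306 0.0836 0.051 ]
lamp_hut_center side 0.61 [280.2 172.5] [0.4333 0.0854 0.051 ]
ballast_jar_center top 0.6 [345.2 166.9] [ 0.5817 -0.264   0.0625]
ballast_jar_center side 0.79 [146.5 262.3] [ 0.5796 -0.2655  0.0625]
tape_roll_center top 0.88 [143.1 162.1] [0.6045 0.2678 0.039 ]
tape_roll_center side 0.55 [383.5 209. ] [0.6132 0.2628 0.039 ]
```

```bash
python3 - <<'E'
import cv2
a=cv2.imread("pics/top0.png")[140:260,120:370];cv2.imwrite("pics/top0c.png",cv2.resize(a,None,fx=3.2,fy=3.2,interpolation=2))
a=cv2.imread("pics/side0.png")[120:320,110:430];cv2.imwrite("pics/side0c.png",cv2.resize(a,None,fx=2.5,fy=2.5,interpolation=2))
E
```

```text
(no output)
```

View pics/top0c.png

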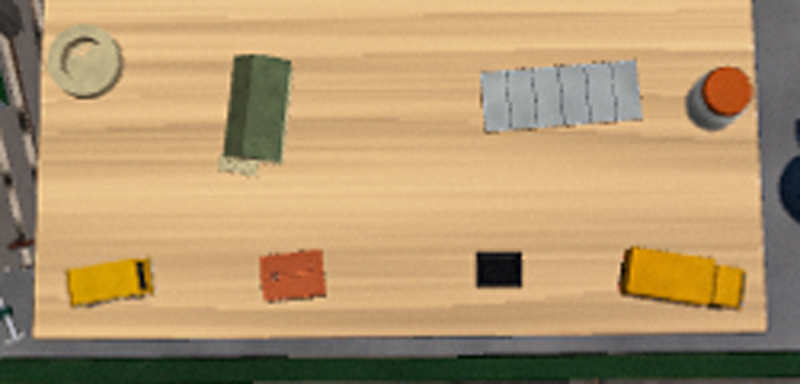

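View pics/side0c.png

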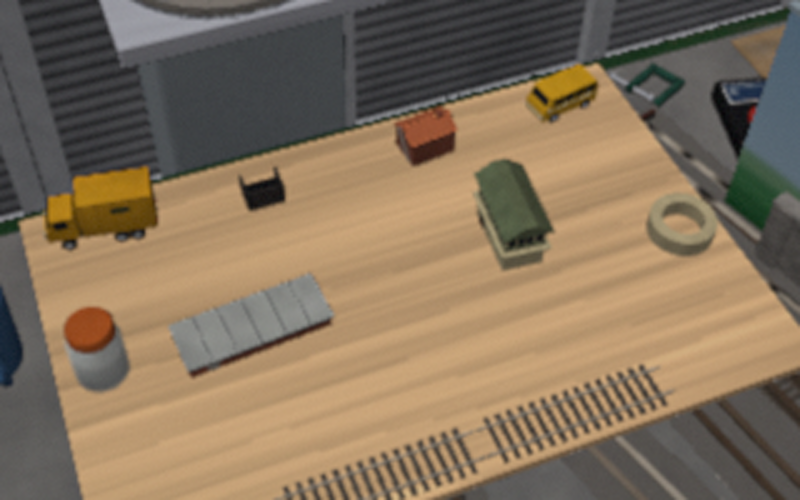

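The pictures match the network: minibus, hut, bin and lorry stand in the near row from left to right. The platform is right of centre, with the signal box to its left. Next I fit box outlines for the yaws.

```bash
cat > fit.py <<'E'
from h import *
from scipy.optimize import minimize
def box(p,sz,roof=None):
    x,y,a=p;w,l,h=sz;z0=.03;P=[]
    for sx in(-1,1):
        for sy in(-1,1):
            P.append((sx*w/2,sy*l/2,z0)); P.append((sx*w/2,sy*l/2,z0+(roof or h)))
    if roof: P+=[(0,l/2,z0+h),(0,-l/2,z0+h)]
    P=np.array(P);c,s=np.cos(a),np.sin(a)
    return np.c_[x+c*P[:,0]-s*P[:,1],y+s*P[:,0]+c*P[:,1],P[:,2]]
def fit(name,p0,sz,cams=("top","side"),roof=None):
    M={}
    for c in cams:
        r=trace(c,name)
        if r and r[0]["conf"]>.3: M[c]=cv2.resize(r[0]["pixels"].astype(np.float32),None,fx=4,fy=4,interpolation=1)>.5
    def cost(p):
        e=0
        for c,m in M.items():
            h=cv2.convexHull(((proj(c,box(p,sz,roof))+.5)*4-.5).astype(np.float32)).astype(np.int32)
            im=np.zeros(m.shape,np.uint8);cv2.fillPoly(im,[h],1);e+=((im>0)^m).sum()/m.sum()
        return e
    best=None
    for a0 in np.radians([-15,0,15]):
        s=np.array([[0,0,0],[.012,0,0],[0,.012,0],[0,0,.2]])+[p0[0],p0[1],a0]
        r=minimize(cost,s[0],method="Nelder-Mead",options=dict(initial_simplex=s,xatol=1e-4,fatol=1e-4))
        if best is None or r.fun<best.fun:best=r
    return best.x,best.fun,list(M)
E
python3 - <<'E'
from fit import *
for c in("top","side"):imaging.read_camera(c)
S=dict(platform=((.58,-.134),(.05,.13,.016)),lorry_center=((.424,-.23),(.037,.1,.058)),minibus_center=((.424,.23),(.031,.067,.034)),open_bin_center=((.43,-.083),(.028,.036,.023)),lamp_hut_center=((.432,.084),(.036,.046,.042)))
for n,(p,s) in S.items():
    for cams in(("top",),("side",),("top","side")):
        x,f,m=fit(n,p,s,cams,.028 if "hut" in n else None);print(n,m,np.round(x[:2],4),np.degrees(x[2]).round(1),round(f,3))
print(telemetry.get_state()["time_s"])
E
```

```text
platform ['top'] [ 0.581  -0.1357] 3.9 0.045
platform ['side'] [ 0.5791 -0.1352] 3.1 0.038
platform ['top', 'side'] [ 0.58   -0.1358] 3.5 0.106
lorry_center ['top'] [ 0.4257 -0.2257] -7.2 0.233
lorry_center ['side'] [ 0.4256 -0.2276] -4.6 0.298
lorry_center ['top', 'side'] [ 0.4254 -0.2275] -6.0 0.542
minibus_center ['top'] [0.4283 0.2298] 6.7 0.244
minibus_center ['side'] [0.4293 0.2314] 10.6 0.152
minibus_center ['top', 'side'] [0.4281 0.2317] 7.3 0.399
open_bin_center ['top'] [ 0.4363 -0.0804] 1.6 0.172
open_bin_center ['side'] [ 0.4417 -0.0811] -6.0 0.375
open_bin_center ['top', 'side'] [ 0.4371 -0.0811] -0.8 0.595
lamp_hut_center ['top'] [0.4328 0.0841] 7.0 0.091
lamp_hut_center ['side'] [0.4341 0.084 ] 4.3 0.042
lamp_hut_center ['top', 'side'] [0.4328 0.0842] 5.3 0.146
2.0
```

```bash
cat > to.py <<'E'
import sys
from h import *
# usage: to.py x y z yaw  -> tool-axis shift mm & turn from the current pose
s=telemetry.get_state();p=np.array(s["tcp_pos"]);y0=s["ee_rot"][2]
x,y,z,yaw=map(float,sys.argv[1:5]);a=np.radians(y0);d=np.array([x,y,z])-p
print("shift",round((d[0]*np.cos(a)+d[1]*np.sin(a))*1e3,1),round((d[0]*np.sin(a)-d[1]*np.cos(a))*1e3,1),round(-d[2]*1e3,1),"turn",round(-((yaw-y0+180)%360-180),1))
E
python3 to.py .4285 .231 .15 97.5
python3 -m creep '[[[0,0,0,0,85]]]'
```

```text
shift -335.2 -321.9 81.3 turn 64.3
time_s: 2.1
tcp_pos: [0.2103, 0.6414, 0.2313]
ee_rot: [-180.0, -0.0, 161.8]
contact_force: [-0.5, 0.1, 0.2]
width: 0.0852
grip_force: 0.0
```

```bash
python3 -m creep '[[[-335,-322,20,64,85],[-335,-322,20,64,85],[-335,-322,20,64,85],[-335,-322,20,64,85],[-335,-322,20,64,85],[-335,-322,20,64,85],[-335,-322,20,64,85],[-335,-322,20,64,85]]]'; python3 to.py .4285 .231 .12 97.5
```

```text
time_s: 2.9
tcp_pos: [0.3984, 0.2867, 0.2143]
ee_rot: [180.0, -0.0, 97.5]
contact_force: [1.7, 0.8, -0.2]
width: 0.0849
grip_force: 0.0
shift -59.1 22.6 94.3 turn 0.0
```

```bash
python3 -m creep '[[[-59,22,60,0,70],[-59,22,94,0,70],[-59,22,94,0,70],[-59,22,94,0,70]]]'; python3 - <<'E'
from fit import *
for c in("top","side"):cv2.imwrite(f"pics/{c}1.png",imaging.read_camera(c))
for c in ("top","side"):
    for r in tip_of(c,"minibus_center")[:1]: print(c,r["conf"],onz(c,r["pixel"],.047))
a=cv2.imread("pics/side1.png")[120:270,240:440];cv2.imwrite("pics/side1c.png",cv2.resize(a,None,fx=4,fy=4,interpolation=2))
E
python3 to.py .4285 .231 .034 97.5
```

```text
time_s: 3.3
tcp_pos: [0.4271, 0.2312, 0.1184]
ee_rot: [-179.8, 0.1, 97.7]
contact_force: [-0.3, -0.1, 0.0]
width: 0.07
grip_force: 0.0
top 0.47 [0.42978274 0.23889399 0.047     ]
side 0.56 [0.42075966 0.22623806 0.047     ]
shift -3.3 0.1 87.3 turn 0.4
```

View pics/side1c.png

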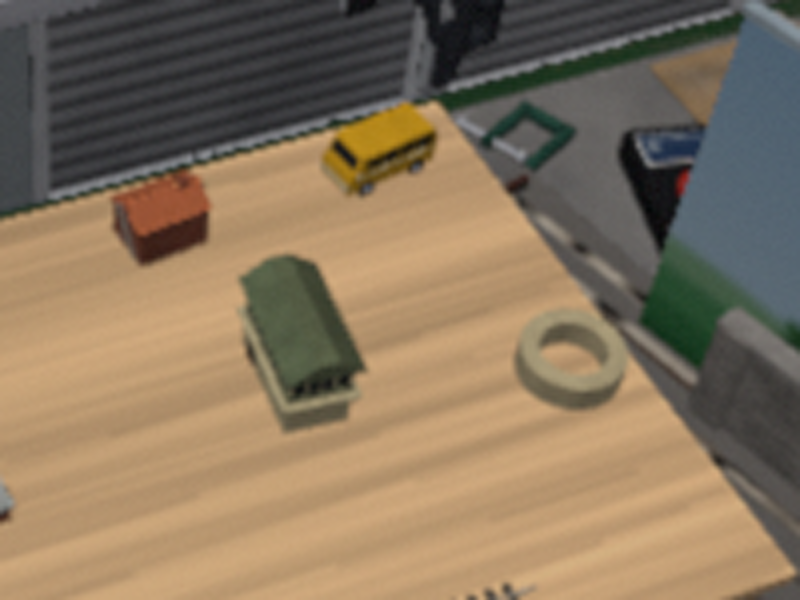

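The crop shows the minibus upright at side pixel ~(335,156), with the jaws just coming into view above it. I go down and grip.

```bash
python3 -m creep '[[[-2,0,45,0,70],[-2,0,84,0,70],[-2,0,84,0,70],[-2,0,84,0,20],[-2,0,84,0,20],[-2,0,84,0,20],[-2,0,84,0,20],[-2,0,84,0,20]]]'; python3 -m creep '[[[0,0,0,0,20],[0,0,-50,0,20],[0,0,-100,0,20],[0,0,-130,0,20],[0,0,-130,0,20]]]'; python3 to.py .6530 -.0105 .15 93.5
```

```text
time_s: 4.3
tcp_pos: [0.4289, 0.232, 0.0381]
ee_rot: [179.9, -0.1, 97.8]
contact_force: [-1.5, -0.5, 15.5]
width: 0.0283
grip_force: 58.7
time_s: 4.8
tcp_pos: [0.4299, 0.2324, 0.1713]
ee_rot: [179.6, -0.3, 97.8]
contact_force: [-0.5, -0.5, -1.4]
width: 0.028
grip_force: 59.8
shift -271.1 187.9 21.3 turn 4.3
```

```bash
python3 -m creep '[[[-271,188,0,4,20],[-271,188,0,4,20],[-271,188,0,4,20],[-271,188,0,4,20],[-271,188,0,4,20],[-271,188,0,4,20],[-271,188,0,4,20],[-271,188,0,4,20]]]';python3 -m creep '[[[0,0,0,0,20],[0,0,0,0,20]]]'; python3 to.py .6530 -.0105 .04 93.5;python3 - <<'E'
from fit import *
for c in("top","side"):imaging.read_camera(c)
for n,z in(("minibus_center",.183),):
  for c in("top","side"):
    for r in tip_of(c,n)[:1]: print(c,r["conf"],r["pixel"],onz(c,r["pixel"],z))
E
```

```text
time_s: 5.6
tcp_pos: [0.6529, -0.0164, 0.1667]
ee_rot: [179.9, 0.1, 93.6]
contact_force: [-1.2, 0.1, -1.6]
width: 0.028
grip_force: 59.8
time_s: 5.8
tcp_pos: [0.6506, -0.0107, 0.1663]
ee_rot: [-180.0, -0.0, 93.9]
contact_force: [-0.8, 1.1, -0.3]
width: 0.0281
grip_force: 59.8
shift -0.0 2.4 126.3 turn 0.4
side 0.9 [278.4, 215.9] [ 0.65344508 -0.0151578   0.183     ]
```

```bash
python3 -m creep '[[[0,2,45,0,20],[0,2,90,0,20],[0,2,115,0,20],[0,2,126,0,20],[0,2,127,0,20],[0,2,127,0,20],[0,2,127,0,50],[0,2,127,0,50]]]';python3 -m creep '[[[0,0,0,0,55],[0,0,-50,0,55],[0,0,-100,0,55],[0,0,-140,0,55],[0,0,-140,0,55]]]'; python3 to.py .433 .0842 .17 95.5
```

```text
time_s: 6.8
tcp_pos: [0.6536, -0.0115, 0.04]
ee_rot: [179.9, -0.0, 93.9]
contact_force: [0.6, 0.2, 0.7]
width: 0.0498
grip_force: 0.0
time_s: 7.3
tcp_pos: [0.6558, -0.0121, 0.1852]
ee_rot: [179.5, -0.0, 93.8]
contact_force: [0.4, -0.5, -1.0]
width: 0.0546
grip_force: 0.0
shift 110.9 -215.9 15.2 turn -1.7
```

```bash
python3 -m creep '[[[111,-216,15,-2,70],[111,-216,15,-2,70],[111,-216,15,-2,70],[111,-216,15,-2,70],[111,-216,15,-2,70],[111,-216,15,-2,70],[111,-216,15,-2,70],[111,-216,15,-2,70]]]'; python3 - <<'E'
from fit import *
for c in("top","side"):imaging.read_camera(c)
for c in (("top",),("side",),("top","side")):
  x,f,m=fit("minibus_center",(.653,-.0105),(.031,.067,.034),c);print(c,x.round(4),f)
E
python3 to.py .433 .0842 .038 95.5
```

```text
time_s: 8.1
tcp_pos: [0.4312, 0.0845, 0.1645]
ee_rot: [179.9, -0.0, 95.8]
contact_force: [0.3, -0.3, 0.4]
width: 0.0699
grip_force: 0.0
('top',) [ 0.653  -0.0105 -0.2618] 0.0
('side',) [ 0.6527 -0.0121  0.12  ] 0.1999801508535133
('top', 'side') [ 0.6527 -0.0121  0.12  ] 0.1999801508535133
shift -0.2 2.5 126.0 turn 0.3
```

```bash
python3 -m creep '[[[0,2,45,0,70],[0,2,90,0,70],[0,2,125,0,70],[0,2,125,0,70],[0,2,125,0,20],[0,2,125,0,20],[0,2,125,0,20],[0,2,125,0,20]]]'; python3 -m creep '[[[0,0,0,0,20],[0,0,-50,0,20],[0,0,-100,0,20],[0,0,-130,0,20],[0,0,-130,0,20]]]'; python3 to.py .5724 -.0109 .17 93.5
```

```text
time_s: 9.2
tcp_pos: [0.4333, 0.0852, 0.0411]
ee_rot: [179.8, -0.1, 95.8]
contact_force: [-2.3, -2.3, 11.2]
width: 0.0347
grip_force: 59.1
time_s: 9.7
tcp_pos: [0.4345, 0.0858, 0.1741]
ee_rot: [179.6, -0.3, 95.8]
contact_force: [0.5, 0.1, -1.3]
width: 0.0348
grip_force: 60.9
shift -110.2 127.4 4.1 turn 2.3
```

```bash
python3 -m creep '[[[-110,127,0,2,20],[-110,127,0,2,20],[-110,127,0,2,20],[-110,127,0,2,20],[-110,127,0,2,20],[-110,127,0,2,20],[-110,127,0,2,20]]]'; python3 to.py .5724 -.0109 .042 93.5
```

```text
time_s: 10.4
tcp_pos: [0.5689, -0.0108, 0.1694]
ee_rot: [-180.0, -0.0, 93.9]
contact_force: [0.5, 0.8, -0.4]
width: 0.0347
grip_force: 60.9
shift -0.3 3.5 127.4 turn 0.4
```

```bash
python3 -m creep '[[[0,3,45,0,20],[0,3,90,0,20],[0,3,115,0,20],[0,3,126,0,20],[0,3,127,0,20],[0,3,127,0,20],[0,3,127,0,55],[0,3,127,0,55]]]';python3 -m creep '[[[0,0,0,0,58],[0,0,-50,0,58],[0,0,-100,0,58],[0,0,-140,0,58],[0,0,-140,0,58]]]'; python3 to.py .437 -.0808 .17 180
```

```text
time_s: 11.2
tcp_pos: [0.5733, -0.0112, 0.0432]
ee_rot: [179.9, -0.0, 93.9]
contact_force: [0.3, -0.7, 0.6]
width: 0.055
grip_force: 0.0
time_s: 11.7
tcp_pos: [0.5752, -0.0118, 0.1875]
ee_rot: [179.6, -0.1, 93.8]
contact_force: [0.4, -0.3, -0.3]
width: 0.0582
grip_force: 0.0
shift -59.7 -142.5 17.5 turn -86.2
```

```bash
python3 -m creep '[[[-60,-142,17,-86,70],[-60,-142,17,-86,70],[-60,-142,17,-86,70],[-60,-142,17,-86,70],[-60,-142,17,-86,70],[-60,-142,17,-86,70],[-60,-142,17,-86,70],[-60,-142,17,-86,70]]]'; python3 to.py .437 -.0808 .17 180; python3 - <<'E'
from fit import *
print(telemetry.get_state()["joint_pos"])
for c in("top","side"):cv2.imwrite(f"pics/{c}2.png",imaging.read_camera(c))
x,f,m=fit("lamp_hut_center",(.5724,-.0109),(.036,.046,.042),("top","side"),.028);print(m,x.round(4),f)
for c in ("top","side"):
  for r in tip_of(c,"open_bin_center")[:1]: print(c,r["conf"],r["pixel"],onz(c,r["pixel"],.0415))
a=cv2.imread("pics/side2.png")[150:300,130:330];cv2.imwrite("pics/side2c.png",cv2.resize(a,None,fx=4,fy=4,interpolation=2))
E
```

```text
time_s: 12.5
tcp_pos: [0.4349, -0.0808, 0.1651]
ee_rot: [180.0, -0.0, 162.9]
contact_force: [0.2, -0.4, -0.7]
width: 0.07
grip_force: 0.0
shift -2.0 0.7 -4.9 turn -17.1
[-27.17861986   7.38287092  32.09355016 126.08910937  -5.30553324
  47.7673556   81.22191134]
['top', 'side'] [ 0.5726 -0.0124  0.0545] 0.15505978998373443
side 0.44 [217.3, 197.1] [ 0.4459021  -0.07674899  0.0415    ]
```

View pics/side2c.png

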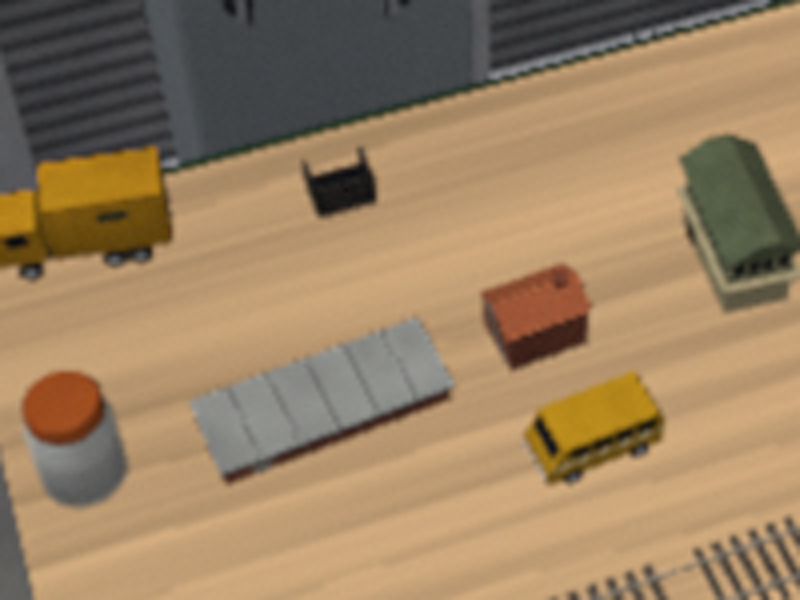

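The picture shows the hut between platform and signal box, the minibus upright behind them, and the bin's back-wall foot at side pixels (209.5,203.5)–(223.7,200.7). I use that edge to place the bin.

```bash
python3 - <<'E'
from h import *
a=onz("side",[209.5,203.5],.03);b=onz("side",[223.7,200.7],.03);print(a,b,(a+b)/2,np.linalg.norm(a-b),np.degrees(np.arctan2(-(b-a)[0],(b-a)[1])))
for p in([269,218.8],[282.8,218.8],[282.8,229.7],[269,229.7]): print(onz("top",p,.053))
E
python3 -m creep '[[[0,0,0,-17,70],[0,0,0,-17,70],[0,0,0,-17,70]]]'; python3 to.py .437 -.0808 .038 180
```

```text
[ 0.44825443 -0.09725651  0.03      ] [ 0.45190967 -0.06392235  0.03      ] [ 0.45008205 -0.08058943  0.03      ] 0.03353397156193273 -6.257741413181467
[ 0.44958646 -0.0637641   0.053     ]
[ 0.44921293 -0.09920202  0.053     ]
[ 0.4213062  -0.09862655  0.053     ]
[ 0.42169025 -0.06331547  0.053     ]
time_s: 13.1
tcp_pos: [0.435, -0.0808, 0.1651]
ee_rot: [-180.0, 0.0, 179.6]
contact_force: [0.0, 0.6, 1.1]
width: 0.0699
grip_force: 0.0
shift -2.0 0.1 127.1 turn -0.4
```

```bash
python3 -m creep '[[[-1,0,45,0,70],[-1,0,90,0,70],[-1,0,127,0,70],[-1,0,127,0,70],[-1,0,127,0,25],[-1,0,127,0,25],[-1,0,127,0,25],[-1,0,127,0,25]]]'; python3 -m creep '[[[0,0,0,0,25],[0,0,-50,0,25],[0,0,-100,0,25],[0,0,-130,0,25],[0,0,-130,0,25]]]'; python3 to.py .580 -.1357 .17 182.5
```

```text
time_s: 13.9
tcp_pos: [0.4373, -0.0809, 0.0403]
ee_rot: [180.0, 0.2, 179.5]
contact_force: [-4.5, -0.6, 14.4]
width: 0.0346
grip_force: 58.4
time_s: 14.4
tcp_pos: [0.4385, -0.0809, 0.1733]
ee_rot: [179.9, 0.5, 179.5]
contact_force: [0.5, -1.1, -1.6]
width: 0.0344
grip_force: 61.4
shift -141.9 -53.7 3.3 turn -3.0
```

Placement height for the bin is 0.040 + 0.016, so about 0.057.

```bash
python3 -m creep '[[[-141,-54,0,-3,25],[-141,-54,0,-3,25],[-141,-54,0,-3,25],[-141,-54,0,-3,25],[-141,-54,0,-3,25],[-141,-54,0,-3,25],[-141,-54,0,-3,25]]]'; python3 to.py .580 -.1357 .0575 182.5; python3 - <<'E'
from h import *
im=imaging.read_camera("side")[150:300,130:330];cv2.imwrite("pics/side3c.png",cv2.resize(im,None,fx=4,fy=4,interpolation=2))
E
```

```text
time_s: 15.1
tcp_pos: [0.5759, -0.1353, 0.1688]
ee_rot: [180.0, 0.0, -177.4]
contact_force: [-0.2, 0.0, -0.4]
width: 0.0344
grip_force: 61.4
shift -4.1 -0.6 111.3 turn 0.1
```

View pics/side3c.png

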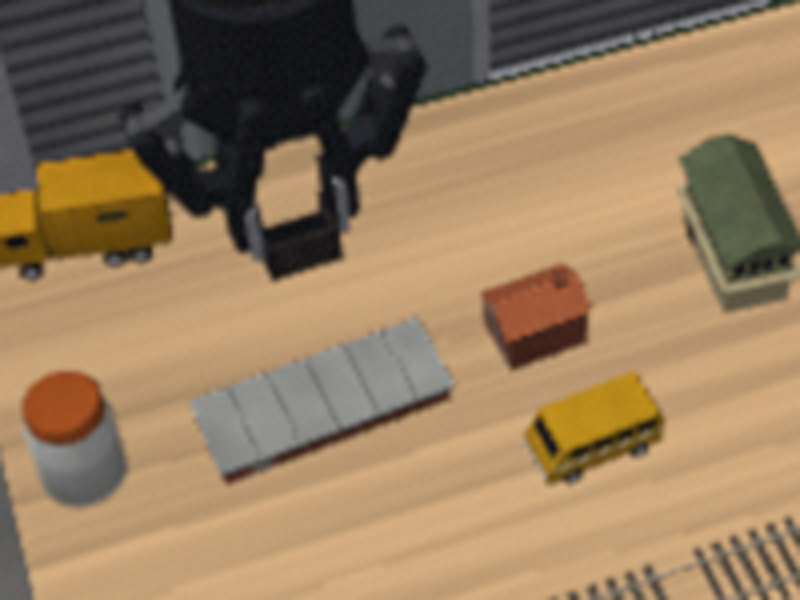

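The bin hangs upright in the jaws, at crop pixel (303,245), with its back wall level. I lower it onto the deck.

```bash
python3 -m creep '[[[-3,0,45,0,25],[-3,0,85,0,25],[-3,0,105,0,25],[-3,0,111,0,25],[-3,0,112,0,25],[-3,0,112,0,25],[-3,0,112,0,50],[-3,0,112,0,50]]]';python3 -m creep '[[[0,0,0,0,55],[0,0,-50,0,55],[0,0,-100,0,55],[0,0,-150,0,55],[0,0,-150,0,55]]]'; python3 to.py .4255 -.227 .2 83.5
```

```text
time_s: 15.95
tcp_pos: [0.58, -0.1356, 0.0569]
ee_rot: [180.0, 0.1, -177.4]
contact_force: [0.8, 0.2, -0.8]
width: 0.0497
grip_force: 0.0
time_s: 16.45
tcp_pos: [0.5824, -0.1368, 0.2126]
ee_rot: [-180.0, 0.5, -177.4]
contact_force: [0.4, -0.9, -0.9]
width: 0.0552
grip_force: 0.0
shift 160.8 -83.1 12.6 turn 99.1
```

```bash
python3 -m creep '[[[161,-83,10,99,70],[161,-83,10,99,70],[161,-83,10,99,70],[161,-83,10,99,70],[161,-83,10,99,70],[161,-83,10,99,70],[161,-83,10,99,70],[161,-83,10,99,70]]]'; python3 -m creep '[[[0,0,0,30,70],[0,0,0,30,70],[0,0,0,30,70],[0,0,0,30,70],[0,0,0,30,70]]]'; python3 to.py .4255 -.227 .15 83.5; python3 - <<'E'
from fit import *
for c in("top","side"):imaging.read_camera(c)
for c in ("top","side"):
  for r in tip_of(c,"open_bin_center")[:1]: print(c,r["conf"],r["pixel"],onz(c,r["pixel"],.0575))
  for r in tip_of(c,"lorry_center")[:1]: print(c,r["conf"],r["pixel"],onz(c,r["pixel"],.059))
  cv2.imwrite(f"pics/{c}4.png",imaging.read_camera(c))
a=cv2.imread("pics/side4.png")[150:300,130:330];cv2.imwrite("pics/side4c.png",cv2.resize(a,None,fx=4,fy=4,interpolation=2))
E
```

```text
time_s: 17.25
tcp_pos: [0.4225, -0.2259, 0.1963]
ee_rot: [180.0, -0.0, 113.5]
contact_force: [0.2, -1.1, -0.2]
width: 0.0701
grip_force: 0.0
time_s: 17.75
tcp_pos: [0.4226, -0.2258, 0.1962]
ee_rot: [180.0, 0.0, 83.8]
contact_force: [0.9, 0.5, -0.7]
width: 0.0698
grip_force: 0.0
shift -0.9 3.0 46.2 turn 0.3
top 0.65 [298.8, 168.0] [ 0.58075928 -0.14339803  0.0575    ]
top 0.62 [334.6, 226.3] [ 0.4280714  -0.23083434  0.059     ]
side 0.57 [211.1, 243.3] [ 0.57769334 -0.13069206  0.0575    ]
side 0.59 [149.2, 202.1] [ 0.4205191  -0.22706913  0.059     ]
```

View pics/side4c.png

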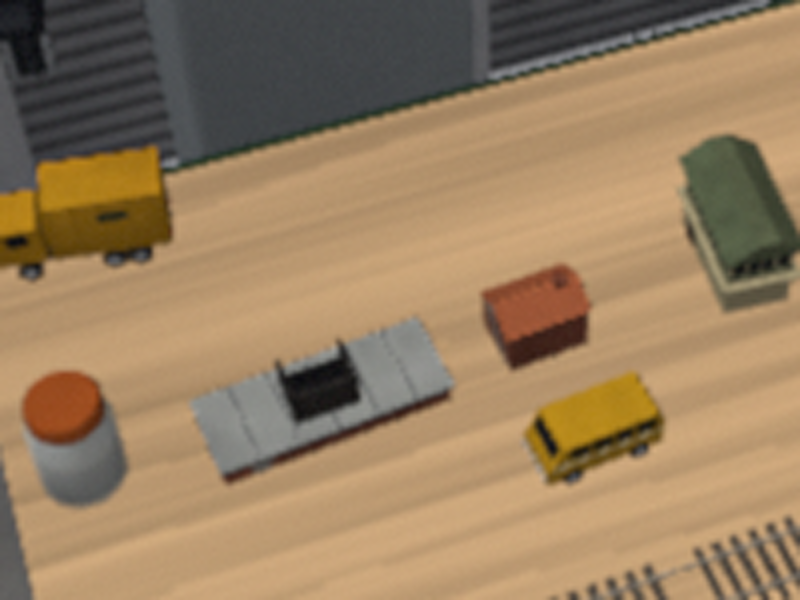

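The bin stands upright at the middle of the deck, at crop pixel (320,380). I grip the lorry next.

```bash
python3 -m creep '[[[-2,3,45,0,70],[-2,3,90,0,70],[-2,3,130,0,70],[-2,3,150,0,70],[-2,3,150,0,70],[-2,3,150,0,70],[-2,3,150,0,25],[-2,3,150,0,25]]]'; python3 -m creep '[[[0,0,0,0,25],[0,0,0,0,25],[0,0,0,0,25],[0,0,-50,0,25],[0,0,-100,0,25],[0,0,-140,0,25],[0,0,-140,0,25]]]'; python3 to.py .6604 -.1308 .18 93.5
```

```text
time_s: 18.95
tcp_pos: [0.4263, -0.2283, 0.0473]
ee_rot: [179.9, 0.0, 83.9]
contact_force: [-0.8, -0.8, -0.1]
width: 0.0422
grip_force: 0.0
time_s: 19.65
tcp_pos: [0.4275, -0.229, 0.1906]
ee_rot: [179.6, -0.1, 83.9]
contact_force: [-0.3, 0.5, -1.2]
width: 0.0361
grip_force: 59.1
shift 122.6 221.0 10.6 turn -9.6
```

```bash
python3 -m creep '[[[122,221,0,-10,25],[122,221,0,-10,25],[122,221,0,-10,25],[122,221,0,-10,25],[122,221,0,-10,25],[122,221,0,-10,25],[122,221,0,-10,25],[122,221,0,-10,25]]]'; python3 to.py .6604 -.1308 .048 93.5;  python3 - <<'E'
from fit import *
p=np.array(telemetry.get_state()["tcp_pos"])
for c in ("top","side"):
  cv2.imwrite(f"pics/{c}5.png",imaging.read_camera(c))
  for r in tip_of(c,"lorry_center")[:1]: print(c,r["conf"],r["pixel"],onz(c,r["pixel"],p[2]+.012)-p)
a=cv2.imread("pics/side5.png")[150:300,130:330];cv2.imwrite("pics/side5c.png",cv2.resize(a,None,fx=4,fy=4,interpolation=2))
E
```

```text
time_s: 20.45
tcp_pos: [0.6572, -0.1313, 0.1862]
ee_rot: [-180.0, 0.0, 93.8]
contact_force: [-0.0, -0.6, -1.0]
width: 0.0359
grip_force: 59.2
shift 0.3 3.2 138.2 turn 0.3
side 0.64 [217.3, 228.2] [-0.00526733  0.00118019  0.012     ]
```

View pics/side5c.png

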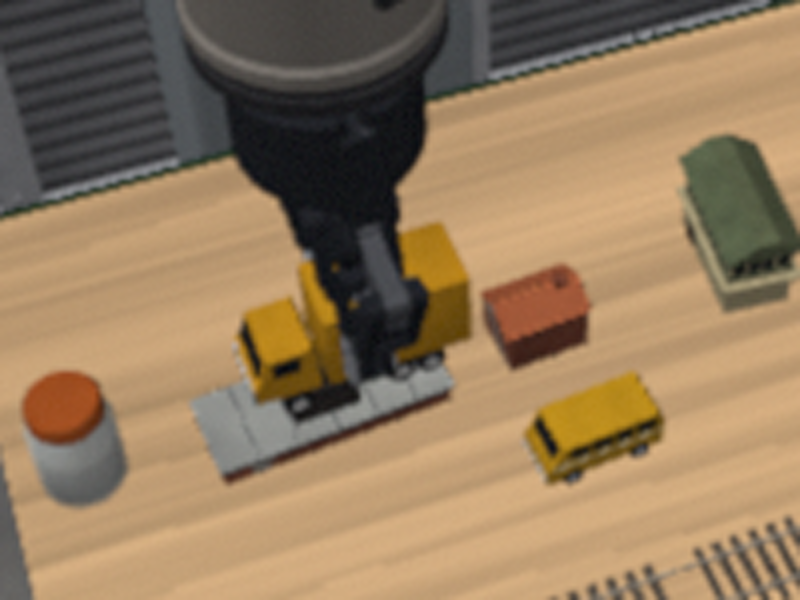

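The lorry hangs level and squarely gripped, centred near crop pixel (350,310). I lower it.

```bash
python3 -m creep '[[[0,2,45,0,25],[0,2,90,0,25],[0,2,120,0,25],[0,2,137,0,25],[0,2,139,0,25],[0,2,139,0,25],[0,2,139,0,50],[0,2,139,0,50]]]';python3 -m creep '[[[0,0,0,0,52],[0,0,-50,0,52],[0,0,-100,0,52],[0,0,-150,0,52],[0,0,-150,0,52]]]'; python3 -m creep '[[[200,-150,-50,0,52],[200,-150,-50,0,52],[200,-150,-50,0,52],[200,-150,-50,0,52],[200,-150,-50,0,52],[200,-150,-50,0,52],[200,-150,-50,0,52]]]'; python3 - <<'E'
from fit import *
for c in("top","side"):cv2.imwrite(f"pics/{c}6.png",imaging.read_camera(c))
P=np.array([.58,-.1357]);a=np.radians(3.5);R=np.array([[np.cos(a),np.sin(a)],[-np.sin(a),np.cos(a)]])
S=dict(lorry_center=((.66,-.13),(.037,.1,.058)),minibus_center=((.653,-.012),(.031,.067,.034)),lamp_hut_center=((.5724,-.011),(.036,.046,.042)),open_bin_center=((.58,-.136),(.028,.036,.055)))
for n,(p,s) in S.items():
    x,f,m=fit(n,p,s,roof=.028 if "hut" in n else None);print(n,m,(R@(x[:2]-P)).round(4),np.degrees(x[2]).round(1)-3.5,round(f,3))
a=cv2.imread("pics/side6.png")[150:300,130:330];cv2.imwrite("pics/side6c.png",cv2.resize(a,None,fx=4,fy=4,interpolation=2))
a=cv2.imread("pics/top6.png")[140:260,120:370];cv2.imwrite("pics/top6c.png",cv2.resize(a,None,fx=3.2,fy=3.2,interpolation=2))
E
```

```text
time_s: 21.45
tcp_pos: [0.6606, -0.1306, 0.0481]
ee_rot: [179.9, 0.0, 93.8]
contact_force: [-0.6, 0.3, -0.3]
width: 0.05
grip_force: 0.0
time_s: 21.95
tcp_pos: [0.6628, -0.1319, 0.2042]
ee_rot: [179.5, 0.1, 93.8]
contact_force: [-0.6, -1.0, -0.4]
width: 0.0524
grip_force: 0.0
time_s: 22.65
tcp_pos: [0.4959, 0.0616, 0.2476]
ee_rot: [180.0, -0.2, 94.1]
contact_force: [-0.2, -0.1, 0.4]
width: 0.0519
grip_force: 0.0
lorry_center ['top'] [0.0805 0.0013] 2.3 0.164
minibus_center ['top', 'side'] [0.0797 0.1197] 3.0 0.529
lamp_hut_center ['top', 'side'] [1.000e-04 1.242e-01] -0.5 0.152
open_bin_center ['top', 'side'] [-0.0017  0.0006] -13.2 1.51
```

View pics/side6c.png

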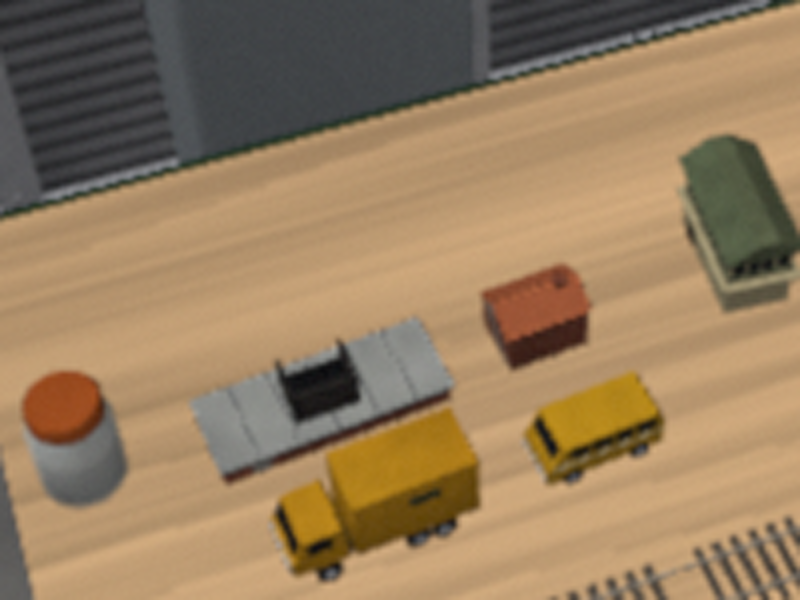

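View pics/top6c.png

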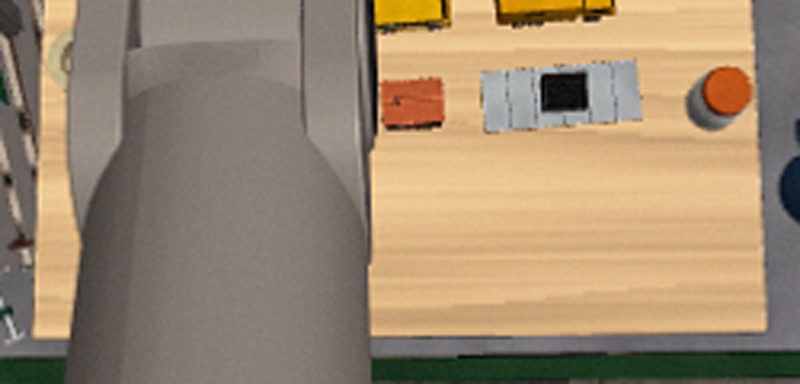

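Both views show everything upright and in place: bin mid-deck, hut midway, lorry behind the platform, and minibus in line with it. The jar is untouched. I hand it in.

```bash
python3 -m creep '[[[0,0,0,0,52],[0,0,0,0,52],[0,0,0,0,52]]]'; python3 -c "
from cell import ctrl;print(ctrl.finish_job())"
```

```text
time_s: 23.45
tcp_pos: [0.4971, 0.059, 0.2471]
ee_rot: [-180.0, 0.0, 93.8]
contact_force: [-1.3, 1.1, -0.0]
width: 0.052
grip_force: 0.0
the job is handed in; nothing more can be done
None
```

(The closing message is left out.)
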